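# Pumpkins on their wood slices

### The arm

A 6-joint arm with a two-finger parallel gripper is mounted at the origin on the work surface. World frame = base frame: x ahead of the robot, y to its left, z up, the work surface at z = 0. Lengths are in m, angles in degrees, forces in N, time in s.
With the tool pointing down it reaches from about 0.375 to 0.9 m from the base axis. Payload 3.1 kg.
Tool frame: the origin (TCP) lies on the centre line of the jaws, within the pads' length; the fingertips stand 8 mm ahead of it and the grasp point (between the pads) lies 11 mm behind it; z points along the fingers, y is the line along which they close (so a half turn about z gives the same grasp; the last joint's range is limited). The gripper opens to 87 mm and grips with 3 to 60 N. Pads are 19 mm wide; open, the fingers measure 117 mm over their backs; the gripper's body (75 mm by 190 mm) begins 51 mm behind the grasp point.
Start: joints at [-74.169, 30.224, 82.088, -0, 67.689, -10.227], TCP at [0.275, -0.561, 0.231] pointing down, gripper open.
Joint ranges: [-176.69, 176.69], [-43.24, 126.21], [12.49, 139.97], [-82, 262], [0, 151.66], [-163.58, 163.58]. Speed limits (degrees/s): [159.86, 159.86, 180, 180, 180, 180].

### API

Orientations are given as a 3x3 rotation matrix whose columns are the frame's x, y, z axes.
In Python, from rig import * gives the robot as it stands.
- The arm moves only by the tool step_arm, never from a script. Its argument "targets" is a list of rows, each a list of 5 numbers: the opening, from -1 (shut) to 1 (fully open), then the shift along the world's x, y, z normalised to -1 to 1, where 1 is 0.25 m, then the turn about the world's z normalised to -1 to 1, where 1 is 180 degrees. In form: [[fingers, x, y, z, turn], ...]. A call has 1 to 20 rows; each row is the pose to reach, as a shift and turn from the pose commanded when the call began, turning the shorter way round; what a row does not reach only later rows make up. A row lasts 1/10 s, in which the tool goes at most 50 mm and 8.59 degrees, less where a joint would pass 70% of its speed; a pose out of reach is approached as far as the arm can. A call with a number of a shift or a turn outside -1 to 1 is refused whole. A call with a gripper value outside its range is refused whole. The fingers move at their own pace and stop on an object; the grip force is fixed at half the most. Time passes only in rows, so rows that repeat a pose let the fingers close. It gives the time, the measured TCP pose, the force, the opening and the grip force at its end, in the units of the state.
- read_state(): the state, without advancing time (a new reading comes with each control period).
- capture(name): name is "scene" or "top" or "wrist"; returns a dict with "color" (400x640x3 uint8, red, green, blue), "mtx" (3x3 intrinsics, pixels), "pose" (4x4, takes a point from camera to world coordinates). Camera axes: x right, y down, z forward; pixel columns grow to the right and rows downward; lengths in m; the calibration is good to about 2 mm. A picture is of the moment at which its call begins. There is no depth.
- hand_in(): hands the job in; it is judged then, once.
The state is a dict: "time_s": time; "joint_positions": joint angles; "qvel": joint speeds; "tau": joint torques, N m; "position": TCP position; "tcp_rot": TCP orientation; "force": force on the tool from outside, world axes, zero at the start; "moment": the same for the moment, N m; "opening": opening from 0.0 (shut) to 1.0 (fully open); "grasp_force": force on a finger pad.
Only numpy, scipy, OpenCV 4.12 (cv2) and the standard library are available. Lean on these libraries where they do the work, as an engineer would, in place of code of your own. Each camera call takes 0.05 s, during which the arm holds its last target. There are 200 camera calls.

### The job

Get the autumn table decorations ready for gluing: set each of the four clay pumpkins upright in the middle of its own wood slice, the smallest pumpkin on the smallest slice, the next on the next, and so on up to the largest on the largest. Set them down gently rather than dropping them, and leave the clay mushroom and the little clay flower pot standing where they are.

Things in the scene. Friction and masses are not known exactly. Their poses are not given: they have to be found in the camera images.
- pumpkin_tiny: the smallest of four ribbed terracotta pumpkins with a short dark stem, loose, standing upright on the table: 30 mm across, clay body 17 mm high, stem top at 22 mm, widest (and straight-sided) from 6 to 11 mm above its flat foot (15 mm across), about 20 g. Round: grip it across its width from above, at any yaw. Origin: centre of its underside; z up along the stem.
- pumpkin_small: the second smallest of four ribbed terracotta pumpkins with a short dark stem, loose, standing upright on the table: 41 mm across, clay body 24 mm high, stem top at 30 mm, widest (and straight-sided) from 9 to 15 mm above its flat foot (20 mm across), about 45 g. Round: grip it across its width from above, at any yaw. Origin: centre of its underside; z up along the stem.
- pumpkin_medium: the second largest of four ribbed terracotta pumpkins with a short dark stem, loose, standing upright on the table: 53 mm across, clay body 30 mm high, stem top at 39 mm, widest (and straight-sided) from 11 to 20 mm above its flat foot (26 mm across), about 80 g. Round: grip it across its width from above, at any yaw. Origin: centre of its underside; z up along the stem.
- pumpkin_large: the largest of four ribbed terracotta pumpkins with a short dark stem, loose, standing upright on the table: 66 mm across, clay body 38 mm high, stem top at 49 mm, widest (and straight-sided) from 14 to 24 mm above its flat foot (33 mm across), about 120 g. Round: grip it across its width from above, at any yaw. Origin: centre of its underside; z up along the stem.
- slice_tiny: the smallest of four round wood slices (pale face with rings, dark bark edge): 50 mm across, 10 mm thick, lying flat and stuck to the table (does not move). Origin: centre of its underside, on the table; its top is 10 mm above.
- slice_small: the second smallest of four round wood slices (pale face with rings, dark bark edge): 66 mm across, 10 mm thick, lying flat and stuck to the table (does not move). Origin: centre of its underside, on the table; its top is 10 mm above.
- slice_medium: the second largest of four round wood slices (pale face with rings, dark bark edge): 82 mm across, 10 mm thick, lying flat and stuck to the table (does not move). Origin: centre of its underside, on the table; its top is 10 mm above.
- slice_large: the largest of four round wood slices (pale face with rings, dark bark edge): 98 mm across, 10 mm thick, lying flat and stuck to the table (does not move). Origin: centre of its underside, on the table; its top is 10 mm above.
- mushroom: a terracotta mushroom, cap 50 mm across, 48 mm high, loose, standing on the table; not a pumpkin, stays where it is. Origin: centre of its underside; z up.
- pot: a small empty terracotta flower pot, open at the top, rim 52 mm across, 44 mm high, loose, standing on the table; not a pumpkin, stays where it is. Origin: centre of its underside; z up.

How it is judged:
By the outcome, as a careful person would: the job done as asked, in the order asked, and still so for the second after the job is handed in, with the robot touching nothing.
It also fails if it takes over 109 s, if anything falls off the work surface, if the arm or the gripper's body presses on something with over 40 N, if the wrist force passes 120 N, or if a joint passes its speed limit or range.

## Working session

There is one attempt and no reset: what is moved stays moved. The work goes in short steps, Python scripts to look and compute and a tool call to move; the robot and the scene stay as the last step left them, time stands still between calls to the robot, and variables do not carry over. Pictures are saved under pics/ and viewed, at most 14 in all, crops included, and the job is handed in when it is done.

Besides the shell and the picture viewer there is one more tool, called after "Call:" as name(argument=value, ...), one argument or row to a line, values as JSON. step_arm: Moves the arm, as the interface text tells. Scaled input: -1 to 1 covers 0.25 m each way for a shift and 180 degrees each way for a turn. Its arguments: {"type":"object","properties":{"targets":{"type":"array","items":{"type":"array","items":{"type":"number"}}}},"required":["targets"]}

```bash
mkdir -p pics; ls
python3 - <<'E'
from rig import *
import cv2,numpy as np
for n in("top","scene"):
    c=capture(n);cv2.imwrite(f"pics/{n}0.png",c["color"][:,:,::-1]);np.savez(f"{n}0.npz",**c)
    print(n,c["mtx"].round(1).tolist(),c["pose"].round(3).tolist())
s=read_state();print(s["time_s"],s["position"],s["tcp_rot"],s["opening"])
E
```

```text
pics
top [[424.0, 0.0, 323.1], [0.0, 424.0, 203.4], [0.0, 0.0, 1.0]] [[0.027, -0.989, 0.147, 0.348], [-1.0, -0.028, -0.004, -0.016], [0.008, -0.146, -0.989, 1.1], [0.0, 0.0, 0.0, 1.0]]
scene [[463.7, 0.0, 318.9], [0.0, 463.7, 198.3], [0.0, 0.0, 1.0]] [[-0.32, 0.488, -0.812, 1.518], [0.947, 0.165, -0.274, 0.331], [0.0, -0.857, -0.516, 0.68], [0.0, 0.0, 0.0, 1.0]]
0.1 [ 0.27439062 -0.56084058  0.22967204] [[ 8.98377349e-01  4.39224160e-01 -5.25807027e-04]
 [ 4.39224339e-01 -8.98375489e-01  1.86029959e-03]
 [ 3.44716378e-04 -1.90219826e-03 -9.99998131e-01]] 0.9988503300110346
```

View pics/top0.png

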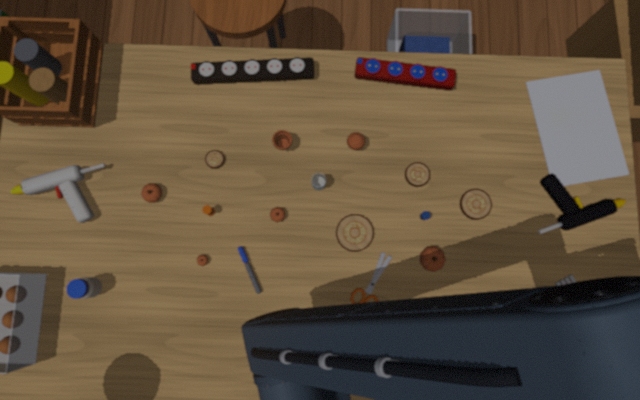

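View pics/scene0.png

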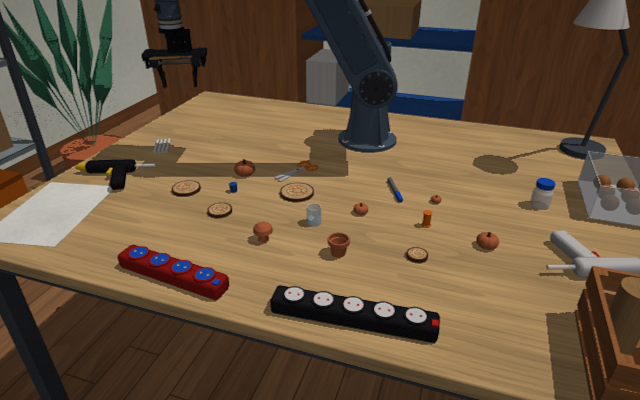

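Top view: pumpkins tiny (202,259), small (278,214), medium (151,193), large (433,259). Slices tiny (214,159), small (417,174), medium (476,204), large (355,233). The pot is at (283,141) and the mushroom at (356,141). The scene view shows the same objects, with loose clutter such as a glass and bottles between them.

```bash
cat > h.py <<'E'
import cv2,numpy as np
def ray(c,p):
    d=c["pose"][:3,:3]@np.linalg.inv(c["mtx"])@[p[0],p[1],1.];return c["pose"][:3,3],d/np.linalg.norm(d)
def onz(c,p,z):
    o,d=ray(c,p);return o+d*(z-o[2])/d[2]
def pix(c,P):
    q=c["mtx"]@(c["pose"][:3,:3].T@(np.asarray(P,float)-c["pose"][:3,3]));return q[:2]/q[2]
def tri(c1,p1,c2,p2):
    A=[];b=[]
    for c,p in((c1,p1),(c2,p2)):
        o,d=ray(c,p);M=np.eye(3)-np.outer(d,d);A.append(M);b.append(M@o)
    A=np.vstack(A);b=np.hstack(b);x,*_=np.linalg.lstsq(A,b,rcond=None)
    return x,np.linalg.norm(A@x-b)
def masks(c):
    hsv=cv2.cvtColor(c["color"],cv2.COLOR_RGB2HSV).astype(int);return hsv
def blob(c,seed,kind,w):
    """component nearest the seed: clay by hue/saturation; slice by its dark bark (filled)"""
    h,s,v=np.moveaxis(masks(c),2,0)
    x0,y0=[int(max(0,q-w)) for q in seed];sl=np.s_[y0:y0+2*w,x0:x0+2*w]
    if kind=="clay": m=((h<10)|(h>172))&(s>110)&(v>35)
    else:
        bg=np.median(v[sl]);m=v<0.72*bg
    m=m[sl].astype(np.uint8)
    cs,_=cv2.findContours(m,cv2.RETR_EXTERNAL,cv2.CHAIN_APPROX_NONE)
    cs=[k for k in cs if len(k)>8]
    k=min(cs,key=lambda k:np.hypot(*(np.array(cv2.minEnclosingCircle(k)[0])+[x0,y0]-seed))-0.3*len(k)**.5)
    k=cv2.convexHull(k)+np.array([[x0,y0]]);return k
def centre(k):
    M=cv2.moments(k.astype(np.float32));return np.array([M["m10"]/M["m00"],M["m01"]/M["m00"]])
E
cat > m.py <<'E'
from h import *
T=dict(np.load("top0.npz"));S=dict(np.load("scene0.npz"))
O=dict(pt=((202,259),(436,199),"clay",12),ps=((278,214),(360,209),"clay",15),pm=((151,193),(487,241),"clay",20),pl=((433,259),(244,169),"clay",22),
mush=((356,141),(263,232),"clay",18),pot=((283,141),(339,245),"clay",20),
st=((214,159),(417,255),"sl",18),ss=((417,174),(219,210),"sl",20),sm=((476,204),(186,188),"sl",22),sl=((355,233),(297,191),"sl",26))
big=[]
for n,(a,b,k,w) in O.items():
    ka,kb=blob(T,a,k,w),blob(S,b,k,w);ca,cb=centre(ka),centre(kb)
    X,e=tri(T,ca,S,cb)
    ps=np.array([onz(T,q[0],X[2])[:2] for q in ka]);D=cv2.minEnclosingCircle(ps.astype(np.float32))[1]*2
    print(n,ca.round(1),cb.round(1),"X",X.round(4),"err",round(e*1000,1),"D",round(D*1000),"r",np.hypot(*X[:2]).round(3))
    r=[]
    for c,kk,cc in((T,ka,ca),(S,kb,cb)):
        im=c["color"].copy();cv2.drawContours(im,[kk],-1,(0,255,0),1);x,y=cc.astype(int);r.append(cv2.resize(im[y-25:y+25,x-25:x+25],(150,150),interpolation=0))
    big.append(np.vstack(r))
cv2.imwrite("pics/chk.png",np.vstack([np.hstack(big[:5]),np.hstack(big[5:])])[:,:,::-1])
E
python3 m.py
```

```text
Traceback (most recent call last):
  File "m.py", line 8, in <module>
    ka,kb=blob(T,a,k,w),blob(S,b,k,w);ca,cb=centre(ka),centre(kb)
          ~~~~^^^^^^^^^
  File "h.py", line 26, in blob
    k=min(cs,key=lambda k:np.hypot(*(np.array(cv2.minEnclosingCircle(k)[0])+[x0,y0]-seed))-0.3*len(k)**.5)
ValueError: min() iterable argument is empty
```

```bash
python3 - <<'E'
from h import *
T=dict(np.load("top0.npz"));S=dict(np.load("scene0.npz"))
for c,p in((T,(202,259)),(T,(433,259)),(T,(278,214)),(S,(436,199)),(S,(487,241)),(S,(244,169)),(T,(214,159))):
    h=masks(c);x,y=p;print(p,[tuple(h[y,x+d]) for d in(-16,-4,-2,0,2,4)])
E
sed -i 's/((h<10)|(h>172))&(s>110)&(v>35)/((h<12)|(h>172))\&(s>100)\&(v>25)/; s/len(k)>8/len(k)>5/' h.py; python3 m.py
```

```text
(202, 259) [(np.int64(18), np.int64(106), np.int64(137)), (np.int64(10), np.int64(158), np.int64(123)), (np.int64(11), np.int64(170), np.int64(108)), (np.int64(10), np.int64(163), np.int64(91)), (np.int64(10), np.int64(170), np.int64(114)), (np.int64(10), np.int64(165), np.int64(91))]
(433, 259) [(np.int64(19), np.int64(116), np.int64(81)), (np.int64(10), np.int64(162), np.int64(77)), (np.int64(10), np.int64(156), np.int64(67)), (np.int64(15), np.int64(208), np.int64(38)), (np.int64(10), np.int64(133), np.int64(44)), (np.int64(10), np.int64(174), np.int64(63))]
(278, 214) [(np.int64(18), np.int64(108), np.int64(132)), (np.int64(10), np.int64(166), np.int64(120)), (np.int64(12), np.int64(163), np.int64(89)), (np.int64(10), np.int64(165), np.int64(85)), (np.int64(10), np.int64(163), np.int64(119)), (np.int64(9), np.int64(158), np.int64(108))]
(436, 199) [(np.int64(18), np.int64(115), np.int64(177)), (np.int64(9), np.int64(175), np.int64(80)), (np.int64(9), np.int64(172), np.int64(110)), (np.int64(9), np.int64(169), np.int64(134)), (np.int64(9), np.int64(169), np.int64(149)), (np.int64(
[... 979 characters left out ...]
] [360.5 208.6] X [0.4785 0.0979 0.0104] err 0.4 D 36 r 0.488
pm [151.4 192.4] [487.3 240.4] X [0.5257 0.4256 0.0139] err 0.8 D 50 r 0.676
pl [432.2 258.5] [244.3 167.8] X [ 0.3754 -0.3005  0.0183] err 0.6 D 64 r 0.481
mush [355.8 140.8] [262.7 231.2] X [ 0.6764 -0.1007  0.0232] err 1.9 D 45 r 0.684
pot [282.  139.5] [338.3 243.8] X [0.6727 0.0924 0.0282] err 1.3 D 52 r 0.679
st [218.8 160.6] [416.  255.3] X [ 0.6187  0.2652 -0.0033] err 6.8 D 50 r 0.673
ss [414.1 179. ] [219.2 211.4] X [ 0.588  -0.2668 -0.0079] err 7.6 D 64 r 0.646
sm [468.4 205.2] [185.2 190.5] X [ 0.5224 -0.4128 -0.0061] err 11.4 D 81 r 0.666
sl [370.5 227.8] [296.2 193.1] X [ 0.444  -0.1244  0.0015] err 31.0 D 54 r 0.461
```

View pics/chk.png

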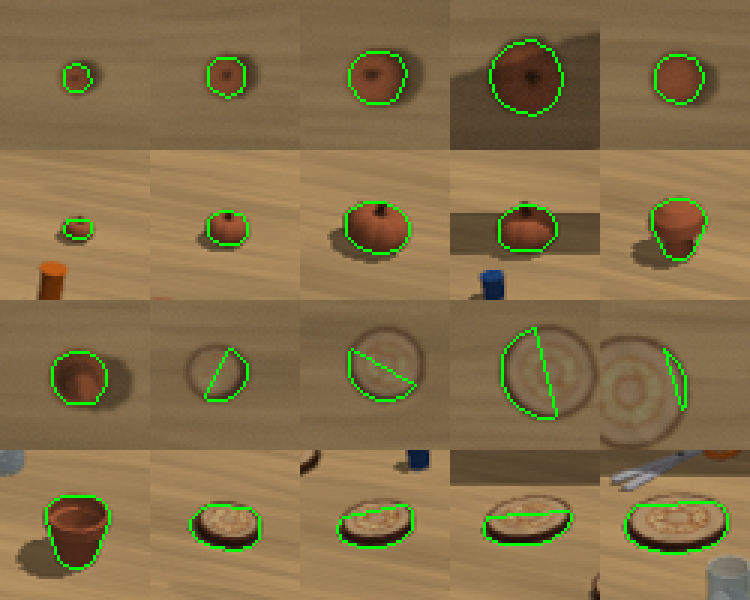

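Pumpkin triangulations are good: ray residuals under 1 mm and heights of 7–18 mm, which match the bodies. The bark mask on the slices is partial, so I'll measure those with the wrist camera. I'm moving first, towards the large pumpkin.

Call:
step_arm(
  targets=[
    [1,0.5,0.96,0.08,0],
    [1,0.5,0.96,0.08,0],
    [1,0.5,0.96,0.08,0],
    [1,0.5,0.96,0.08,0],
    [1,0.5,0.96,0.08,0],
    [1,0.5,0.96,0.08,0],
    [1,0.5,0.96,0.08,0],
    [1,0.5,0.96,0.08,0],
    [1,0.5,0.96,0.08,0],
  ],
)

```text
time_s: 1.0
position: [0.3992, -0.3226, 0.2503]
tcp_rot: [[0.899, 0.438, -0.0], [0.438, -0.899, -0.0], [-0.0, 0.0, -1.0]]
force: [-0.1, -0.6, 0.0]
opening: 0.998
grasp_force: 0.0
```

```bash
cat > cap.py <<'E'
import sys
from rig import *
from h import *
n,v=sys.argv[1:3]
c=capture(v);cv2.imwrite(f"pics/{n}.png",c["color"][:,:,::-1]);np.savez(f"{n}.npz",**c)
s=read_state();print(s["time_s"],s["position"].round(4),"yaw y-axis",s["tcp_rot"][:2,1].round(4),"q6",s["joint_positions"][5],"open",s["opening"])
print("cam",c["pose"].round(3).tolist(),c["mtx"].round(1).tolist())
E
python3 cap.py w1 wrist
```

```text
1.05 [ 0.3991 -0.3227  0.2503] yaw y-axis [ 0.4379 -0.899 ] q6 12.607527752627938 open 0.9995612267336995
cam [[0.438, -0.857, -0.272, 0.474], [-0.899, -0.418, -0.132, -0.285], [-0.0, 0.302, -0.953, 0.404], [0.0, 0.0, 0.0, 1.0]] [[358.2, 0.0, 313.7], [0.0, 358.2, 197.5], [0.0, 0.0, 1.0]]
```

View pics/w1.png

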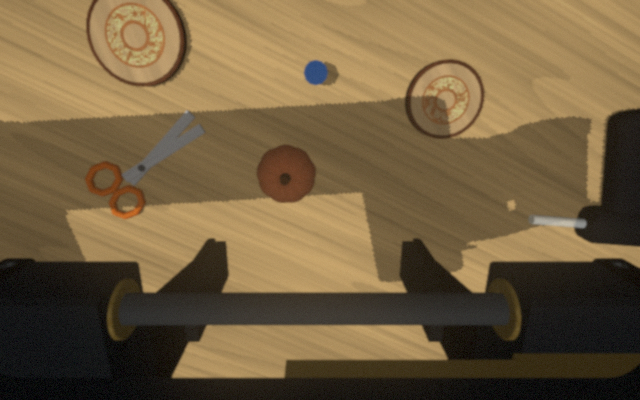

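The wrist view shows the large pumpkin at about (286,174), the medium slice at (446,98), the large slice at (136,35), and a blue cap at (316,72). Next I'll fit circles to the slices on their top plane and get the pumpkin from its silhouette and stem.

```bash
cat >> h.py <<'E'
from scipy.optimize import least_squares
from scipy.ndimage import map_coordinates,gaussian_filter1d
SL=dict(st=(.6187,.265,.025),ss=(.60,-.260,.033),sm=(.525,-.405,.041),sl=(.447,-.093,.049))
PK=dict(pt=(.3568,.2842,.0085),ps=(.4785,.0979,.012),pm=(.5257,.4256,.015),pl=(.3754,-.3005,.019))
def inimg(p,m=4): return m<p[0]<640-m and m<p[1]<400-m
def slicefit(c,xy,R,z=.010,it=4):
    """circle on the inner edge of the bark, in the plane of the face"""
    g=cv2.cvtColor(c["color"],cv2.COLOR_RGB2GRAY).astype(float);x=np.array(xy,float)
    rr=np.arange(.70*R,1.2*R,.00025)
    for i in range(it):
        P=[]
        for a in np.linspace(0,2*np.pi,90,endpoint=False):
            pp=np.array([pix(c,[x[0]+r*np.cos(a),x[1]+r*np.sin(a),z]) for r in rr])
            if not all(inimg(p) for p in pp[[0,-1]]): continue
            v=np.log(gaussian_filter1d(map_coordinates(g,[pp[:,1],pp[:,0]],order=1),3)+5)
            d=np.diff(v);k=d.argmin();P.append(x+rr[k]*np.array([np.cos(a),np.sin(a)]))
        P=np.array(P);f=lambda q:np.hypot(*(P-q[:2]).T)-q[2]
        s=least_squares(f,[*x,R],loss="soft_l1",f_scale=.0008);x=s.x[:2]
    q=s.x;return x,q[2],np.median(np.abs(f(q))),len(P)
def pumpkin(c,xy,z,w):
    p=pix(c,[*xy,z]);k=blob(c,p,"clay",w);return centre(k),k
E
cat > mw.py <<'E'
import sys
from h import *
C=[dict(np.load(f"{n}.npz")) for n in sys.argv[1].split(",")]
for c in C:
    for n,(x,y,R) in SL.items():
        if inimg(pix(c,[x,y,.01]),15):
            X,r,e,k=slicefit(c,(x,y),R);print(n,X.round(4),"R",round(r*1e3,1),"mad",round(e*1e3,2),k)
    for n,(x,y,z) in PK.items():
        if inimg(pix(c,[x,y,z]),20):
            cc,k=pumpkin(c,(x,y),z,55);P=np.array([onz(c,q[0],z)[:2] for q in k]);print(n,cc.round(1),onz(c,cc,z)[:2].round(4),"D",round(cv2.minEnclosingCircle(P.astype(np.float32))[1]*2e3,1))
if len(C)>1:
  for n,(x,y,z) in PK.items():
    if all(inimg(pix(c,[x,y,z]),20) for c in C[:2]):
        X,e=tri(C[0],pumpkin(C[0],(x,y),z,55)[0],C[1],pumpkin(C[1],(x,y),z,55)[0]);print("tri",n,X.round(4),round(e*1e3,2))
  for n,(x,y,R) in SL.items():
    if all(inimg(pix(c,[x,y,.01]),15) for c in C[:2]):
        q=[pix(c,[*slicefit(c,(x,y),R)[0],.01]) for c in C[:2]];X,e=tri(C[0],q[0],C[1],q[1]);print("tri",n,X.round(4),round(e*1e3,2))
E
python3 mw.py w1; python3 mw.py top0
```

```text
sm [ 0.5211 -0.418 ] R 37.2 mad 0.06 90
sl [ 0.4371 -0.1024] R 45.3 mad 0.04 60
pl [286.  173.9] [ 0.3756 -0.2994] D 62.7
st [0.6213 0.2691] R 21.1 mad 0.41 90
ss [ 0.5957 -0.2662] R 28.8 mad 0.3 90
sm [ 0.521 -0.418] R 36.8 mad 0.34 90
sl [ 0.4372 -0.1036] R 44.3 mad 0.28 90
pt [202.2 259.6] [0.3568 0.2834] D 25.3
ps [277.1 214.1] [0.4784 0.0975] D 36.1
pm [151.4 192.4] [0.5256 0.4245] D 50.4
pl [432.2 258.5] [ 0.3756 -0.3007] D 63.6
```

Call:
step_arm(
  targets=[
    [1,-0.094,0.091,-0.4,0],
    [1,-0.094,0.091,-0.4,0],
    [1,-0.094,0.091,-0.4,0],
    [1,-0.094,0.091,-0.4,0],
    [1,-0.094,0.091,-0.4,0],
  ],
)

```text
time_s: 1.55
position: [0.3776, -0.3014, 0.1521]
tcp_rot: [[0.899, 0.438, 0.003], [0.438, -0.899, -0.004], [0.001, 0.005, -1.0]]
force: [0.2, -0.2, 0.2]
opening: 1.003
grasp_force: 0.0
```

```bash
python3 cap.py w2 wrist|head -1; python3 mw.py w1,w2
```

```text
1.6 [ 0.3778 -0.3014  0.1525] yaw y-axis [ 0.4387 -0.8986] q6 12.1224910664069 open 1.0001970780529672
sm [ 0.5211 -0.418 ] R 37.2 mad 0.06 90
sl [ 0.4371 -0.1024] R 45.3 mad 0.04 60
pl [286.  173.9] [ 0.3756 -0.2994] D 62.7
sm [ 0.5213 -0.4182] R 37.2 mad 0.05 90
pl [310.6 189.6] [ 0.3763 -0.2992] D 64.9
tri pl [ 0.3752 -0.2996  0.0161] 0.45
tri sm [ 0.521  -0.4176  0.0112] 0.01
```

Call:
step_arm(
  targets=[
    [1,-0.003,-0.005,-0.2,0],
    [1,-0.003,-0.005,-0.36,0],
    [1,-0.003,-0.005,-0.36,0],
    [1,-0.003,-0.005,-0.36,0],
    [1,-0.003,-0.005,-0.36,0],
  ],
)

```text
time_s: 2.1
position: [0.3768, -0.3017, 0.063]
tcp_rot: [[0.898, 0.439, 0.003], [0.439, -0.898, -0.004], [0.001, 0.005, -1.0]]
force: [0.2, -0.1, 0.2]
opening: 1.003
grasp_force: 0.0
```

Call:
step_arm(
  targets=[
    [1,-0.004,0.009,-0.1,0],
    [1,-0.004,0.009,-0.15,0],
    [1,-0.004,0.009,-0.204,0],
    [1,-0.004,0.009,-0.204,0],
    [1,-0.004,0.009,-0.204,0],
    [1,-0.004,0.009,-0.204,0],
  ],
)

```text
time_s: 2.7
position: [0.3749, -0.2983, 0.0106]
tcp_rot: [[0.898, 0.439, 0.001], [0.439, -0.898, -0.002], [0.0, 0.002, -1.0]]
force: [-0.0, -1.0, 0.3]
opening: 0.999
grasp_force: 0.0
```

Call:
step_arm(
  targets=[
    [-1,0,0,0.004,0],
    [-1,0,0,0.004,0],
    [-1,0,0,0.004,0],
    [-1,0,0,0.004,0],
    [-1,0,0,0.004,0],
    [-1,0,0,0.004,0],
  ],
)

```text
time_s: 3.3
position: [0.3746, -0.2981, 0.0108]
tcp_rot: [[0.898, 0.439, 0.001], [0.439, -0.898, -0.001], [0.0, 0.001, -1.0]]
force: [0.5, -1.4, 2.9]
opening: 0.739
grasp_force: 30.0
```

Call:
step_arm(
  targets=[
    [-1,0,0,0.12,0],
    [-1,0,0,0.28,0],
    [-1,0.06,0.2,0.28,0],
    [-1,0.12,0.38,0.28,0],
    [-1,0.18,0.56,0.28,0],
    [-1,0.23,0.7,0.28,0],
    [-1,0.249,0.78,0.28,0],
    [-1,0.249,0.78,0.28,0],
    [-1,0.249,0.78,0.28,0],
    [-1,0.249,0.78,0.28,0],
  ],
)

```text
time_s: 4.3
position: [0.4365, -0.1036, 0.0804]
tcp_rot: [[0.899, 0.438, -0.0], [0.438, -0.899, -0.0], [-0.0, 0.0, -1.0]]
force: [-0.4, -0.2, -1.0]
opening: 0.736
grasp_force: 30.0
```

```bash
python3 cap.py w3 wrist|head -1; python3 mw.py w3
```

```text
4.35 [ 0.4365 -0.1038  0.0804] yaw y-axis [ 0.4378 -0.8991] q6 36.35305194249214 open 0.7357585693631786
sl [ 0.4324 -0.1044] R 48.7 mad 1.66 90
```

View pics/w3.png

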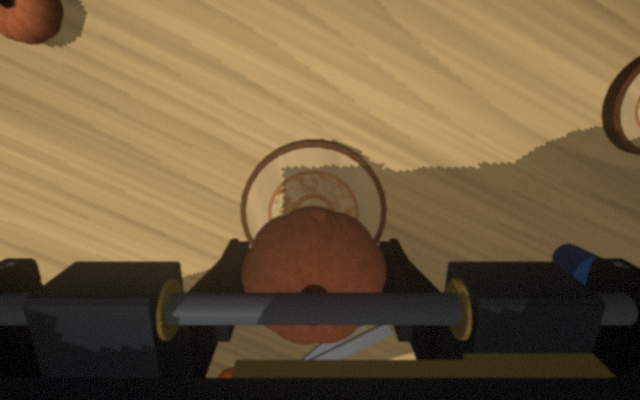

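The large pumpkin is held upright, with its stem at column 316, in line with the slice centre at about column 313. Lowering now.

Call:
step_arm(
  targets=[
    [-1,0.001,0.003,-0.12,0],
    [-1,0.001,0.003,-0.2,0],
    [-1,0.001,0.003,-0.22,0],
    [-1,0.001,0.003,-0.228,0],
    [-1,0.001,0.003,-0.233,0],
    [-1,0.001,0.003,-0.237,0],
    [-1,0.001,0.003,-0.237,0],
    [-1,0.001,0.003,-0.237,0],
  ],
)

```text
time_s: 5.15
position: [0.4371, -0.102, 0.0218]
tcp_rot: [[0.898, 0.439, 0.001], [0.439, -0.898, -0.001], [0.001, 0.001, -1.0]]
force: [0.2, -0.1, -1.0]
opening: 0.735
grasp_force: 30.0
```

Call:
step_arm(
  targets=[
    [-1,0,-0.003,-0.003,0],
    [-1,0,-0.003,-0.005,0],
    [-1,0,-0.003,-0.005,0],
  ],
)

```text
time_s: 5.45
position: [0.4371, -0.1028, 0.0208]
tcp_rot: [[0.898, 0.439, 0.001], [0.439, -0.898, -0.001], [0.001, 0.001, -1.0]]
force: [-0.6, 0.1, 6.6]
opening: 0.738
grasp_force: 30.0
```

Call:
step_arm(
  targets=[
    [1,0,0,0,0],
    [1,0,0,0,0],
    [1,0,0,0,0],
    [1,0,0,0,0],
    [1,0,0,0.12,0],
    [1,0,0,0.3,0],
    [1,0.04,0.2,0.45,0],
    [1,0.08,0.4,0.56,0],
    [1,0.12,0.6,0.56,0],
    [1,0.164,0.803,0.56,0],
    [1,0.164,0.803,0.56,0],
    [1,0.164,0.803,0.56,0],
    [1,0.164,0.803,0.56,0],
  ],
)

```text
time_s: 6.75
position: [0.4773, 0.0983, 0.1598]
tcp_rot: [[0.898, 0.441, -0.001], [0.441, -0.898, -0.0], [-0.001, -0.0, -1.0]]
force: [-0.8, -0.3, -0.6]
opening: 0.999
grasp_force: 0.0
```

```bash
python3 cap.py w4 wrist|head -1; python3 mw.py w4;python3 mw.py w3,w4|grep tri; python3 cap.py top1 top|head -1
python3 - <<'E'
from h import *
T=dict(np.load("top1.npz"))
k=pumpkin(T,(.437,-.1028),.029,25)[0];print(onz(T,k,.029))
E
```

```text
6.8 [0.4772 0.0976 0.1597] yaw y-axis [ 0.4395 -0.8983] q6 62.352359063870246 open 1.0024181075606786
sl [ 0.4316 -0.0994] R 45.6 mad 3.14 90
pt [ 67.8 212.4] [0.3542 0.2868] D 28.8
ps [313.7 184.1] [0.4772 0.0989] D 38.7
tri sl [ 0.4289 -0.1058  0.0017] 0.78
6.85 [0.4773 0.0972 0.1597] yaw y-axis [ 0.4384 -0.8988] q6 62.360989944294744 open 1.0003960386651265
[ 0.43671861 -0.1032281   0.029     ]
```

View pics/w4.png

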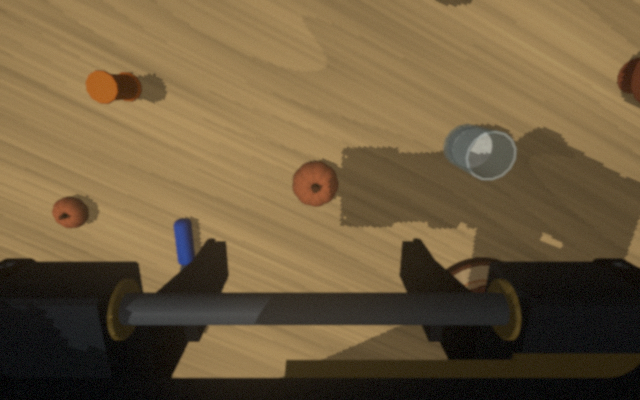

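The large pumpkin stands at (0.4367,-0.1032), within 1 mm of its slice centre. This view shows the small pumpkin at (315,184), tiny at (70,212), and the glass at (480,150), clear of the fingers. Descending on the small one.

Call:
step_arm(
  targets=[
    [1,0.002,0.003,-0.15,0],
    [1,0.002,0.003,-0.3,0],
    [1,0.002,0.003,-0.45,0],
    [1,0.002,0.003,-0.55,0],
    [1,0.002,0.003,-0.593,0],
    [1,0.002,0.003,-0.593,0],
    [1,0.002,0.003,-0.593,0],
  ],
)

```text
time_s: 7.55
position: [0.4788, 0.0982, 0.0124]
tcp_rot: [[0.899, 0.438, 0.001], [0.438, -0.899, -0.0], [0.001, 0.0, -1.0]]
force: [-0.3, -0.6, -0.6]
opening: 1.0
grasp_force: 0.0
```

Call:
step_arm(
  targets=[
    [-1,-0.002,0,-0.003,0],
    [-1,-0.002,0,-0.003,0],
    [-1,-0.002,0,-0.003,0],
    [-1,-0.002,0,-0.003,0],
    [-1,-0.002,0,-0.003,0],
    [-1,-0.002,0,-0.003,0],
    [-1,-0.002,0,-0.003,0],
    [-1,-0.002,0,-0.003,0],
  ],
)

```text
time_s: 8.35
position: [0.4779, 0.0988, 0.0111]
tcp_rot: [[0.898, 0.439, 0.0], [0.439, -0.898, 0.0], [0.0, -0.0, -1.0]]
force: [1.1, 0.4, 1.4]
opening: 0.451
grasp_force: 30.0
```

Call:
step_arm(
  targets=[
    [-1,0,0,0.12,0],
    [-1,0,0,0.3,0],
    [-1,0,0,0.44,0],
    [-1,0.06,-0.2,0.44,0],
    [-1,0.12,-0.4,0.44,0],
    [-1,0.18,-0.6,0.44,0],
    [-1,0.24,-0.8,0.44,0],
  ],
)

```text
time_s: 9.05
position: [0.5354, -0.0944, 0.1211]
tcp_rot: [[0.898, 0.44, -0.0], [0.44, -0.898, 0.0], [-0.0, -0.0, -1.0]]
force: [0.8, 0.2, 0.2]
opening: 0.452
grasp_force: 30.0
```

Call:
step_arm(
  targets=[
    [-1,0.06,-0.18,0,0],
    [-1,0.12,-0.36,0,0],
    [-1,0.18,-0.54,0,0],
    [-1,0.231,-0.66,0,0],
    [-1,0.231,-0.66,0,0],
    [-1,0.231,-0.66,0,0],
    [-1,0.231,-0.66,0,0],
  ],
)

```text
time_s: 9.75
position: [0.5918, -0.256, 0.1204]
tcp_rot: [[0.898, 0.44, -0.003], [0.44, -0.898, 0.002], [-0.001, -0.003, -1.0]]
force: [0.9, -0.2, -0.4]
opening: 0.448
grasp_force: 30.0
```

```bash
python3 cap.py w5 wrist|head -1; sed -i 's/ss=(.60,-.260/ss=(.5957,-.2662/' h.py; python3 mw.py w5
```

```text
9.8 [ 0.592  -0.2559  0.1206] yaw y-axis [ 0.4404 -0.8978] q6 30.57535550457761 open 0.44655275508551195
ss [ 0.5963 -0.2653] R 29.1 mad 0.22 90
sm [ 0.5245 -0.4195] R 42.1 mad 4.09 90
sl [ 0.4374 -0.102 ] R 44.7 mad 0.64 76
```

View pics/w5.png

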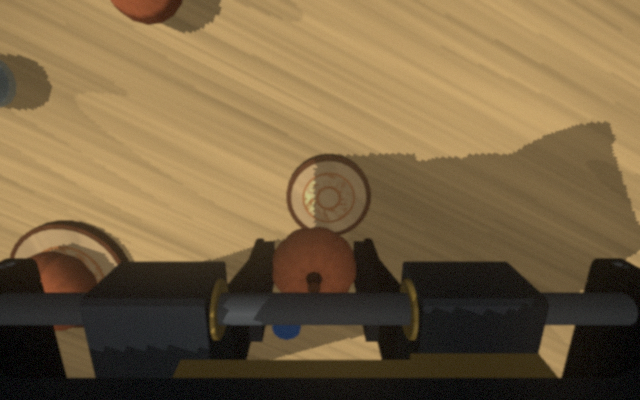

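Call:
step_arm(
  targets=[
    [-1,0.015,-0.039,0,0],
    [-1,0.015,-0.039,-0.1,0],
    [-1,0.015,-0.039,-0.2,0],
    [-1,0.015,-0.039,-0.3,0],
    [-1,0.015,-0.039,-0.36,0],
    [-1,0.015,-0.039,-0.383,0],
    [-1,0.015,-0.039,-0.386,0],
    [-1,0.015,-0.039,-0.386,0],
  ],
)

```text
time_s: 10.6
position: [0.5976, -0.2679, 0.0254]
tcp_rot: [[0.898, 0.439, 0.001], [0.439, -0.898, -0.001], [0.001, 0.002, -1.0]]
force: [-0.2, 0.2, 0.3]
opening: 0.454
grasp_force: 30.0
```

Call:
step_arm(
  targets=[
    [-1,-0.007,0.008,-0.008,0],
    [-1,-0.007,0.008,-0.012,0],
    [-1,-0.007,0.008,-0.014,0],
    [-1,-0.007,0.008,-0.014,0],
  ],
)

```text
time_s: 11.0
position: [0.5951, -0.2656, 0.0213]
tcp_rot: [[0.898, 0.439, 0.0], [0.439, -0.898, -0.0], [0.0, 0.0, -1.0]]
force: [-1.1, 0.1, 1.0]
opening: 0.45
grasp_force: 30.0
```

Call:
step_arm(
  targets=[
    [1,0,0,-0.001,0],
    [1,0,0,-0.001,0],
    [1,0,0,0,0],
    [1,0,0,0,0],
    [1,0,0,0.12,0],
    [1,0,0,0.3,0],
    [1,0,0,0.5,0],
    [1,-0.08,0.18,0.56,0],
    [1,-0.16,0.36,0.56,0],
    [1,-0.24,0.54,0.56,0],
    [1,-0.32,0.72,0.56,0],
    [1,-0.4,0.92,0.56,0],
  ],
)

```text
time_s: 12.2
position: [0.4954, -0.0376, 0.1614]
tcp_rot: [[0.899, 0.438, 0.001], [0.438, -0.899, -0.0], [0.001, 0.0, -1.0]]
force: [1.3, -0.1, 0.6]
opening: 1.0
grasp_force: 0.0
```

Call:
step_arm(
  targets=[
    [1,-0.07,0.18,0,0],
    [1,-0.14,0.36,0,0],
    [1,-0.21,0.54,0,0],
    [1,-0.28,0.72,0,0],
    [1,-0.35,0.9,0,0],
    [1,-0.42,1,0,0],
    [1,-0.42,1,0,0],
  ],
)

```text
time_s: 12.9
position: [0.3883, 0.2133, 0.1611]
tcp_rot: [[0.896, 0.444, -0.002], [0.444, -0.896, 0.0], [-0.002, -0.001, -1.0]]
force: [-0.3, -0.3, 0.4]
opening: 0.999
grasp_force: 0.0
```

Call:
step_arm(
  targets=[
    [1,-0.126,0.283,-0.1,0],
    [1,-0.126,0.283,-0.1,0],
    [1,-0.126,0.283,-0.1,0],
    [1,-0.126,0.283,-0.1,0],
    [1,-0.126,0.283,-0.1,0],
  ],
)

```text
time_s: 13.4
position: [0.3611, 0.2809, 0.1364]
tcp_rot: [[0.899, 0.438, 0.001], [0.438, -0.899, 0.0], [0.001, 0.0, -1.0]]
force: [0.6, -0.2, -0.9]
opening: 0.999
grasp_force: 0.0
```

```bash
python3 cap.py w6 wrist|head -1; python3 mw.py w6;python3 cap.py top2 top>/dev/null
python3 - <<'E'
from h import *
T=dict(np.load("top2.npz"));W=dict(np.load("w6.npz"))
k=pumpkin(T,(.5957,-.2662),.022,20)[0];print("ps",onz(T,k,.022), "ss top", slicefit(dict(np.load("top0.npz")),(.5957,-.2662),.033)[0])
print(tri(T,pumpkin(T,(.3568,.2842),.0085,15)[0],W,pumpkin(W,(.3568,.2842),.0085,55)[0]))
E
```

```text
13.45 [0.3611 0.2808 0.1364] yaw y-axis [ 0.4378 -0.8991] q6 87.89608133236767 open 1.0005392975511782
pt [306.9 195.1] [0.3553 0.2849] D 27.7
ps [ 0.59488185 -0.26661258  0.022     ] ss top [ 0.59574818 -0.2661794 ]
(array([ 0.35072962,  0.28494511, -0.00125092]), np.float64(0.0030319934493715592))Traceback (most recent call last):
  File "mw.py", line 10, in <module>
    cc,k=pumpkin(c,(x,y),z,55);P=np.array([onz(c,q[0],z)[:2] for q in k]);print(n,cc.round(1),onz(c,cc,z)[:2].round(4),"D",round(cv2.minEnclosingCircle(P.astype(np.float32))[1]*2e3,1))
         ~~~~~~~^^^^^^^^^^^^^^
  File "h.py", line 50, in pumpkin
    p=pix(c,[*xy,z]);k=blob(c,p,"clay",w);return centre(k),k
                       ~~~~^^^^^^^^^^^^^^
  File "h.py", line 26, in blob
    k=min(cs,key=lambda k:np.hypot(*(np.array(cv2.minEnclosingCircle(k)[0])+[x0,y0]-seed))-0.3*len(k)**.5)
ValueError: min() iterable argument is empty
```

View pics/w6.png

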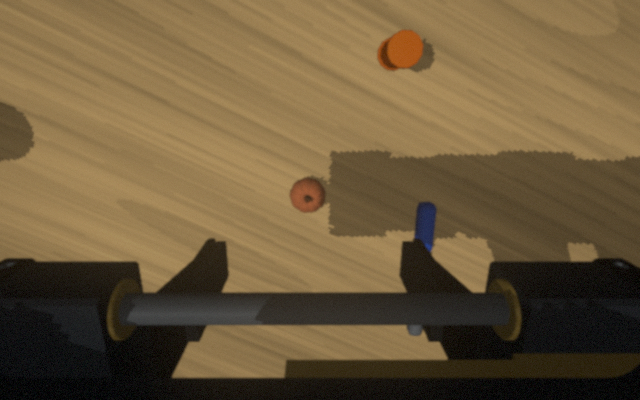

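Small pumpkin checks out: it stands at (0.5949,-0.2666), within 1 mm of its slice. The wrist view shows tiny at (307,195) and the pen running from (426,205) to (414,332), near the right finger. I'll check that clearance before descending.

Run:
```python
from h import *
W=dict(np.load("w6.npz"));c=np.array([.356,.2845]);R=np.array([[.899,.438],[.438,-.899]])
for p in((416,205),(416,250),(407,332)):
    X=onz(W,p,.006)[:2];print(X.round(3),"tool xy",((X-c)@R).round(3))
```

```text
[0.387 0.199] tool xy [-0.01   0.091]
[0.351 0.177] tool xy [-0.051  0.094]
[0.274 0.141] tool xy [-0.137  0.093]
```

Call:
step_arm(
  targets=[
    [0.3,-0.02,0.015,-0.1,0],
    [0.3,-0.02,0.015,-0.25,0],
    [0.3,-0.02,0.015,-0.38,0],
    [0.3,-0.02,0.015,-0.46,0],
    [0.3,-0.02,0.015,-0.497,0],
    [0.3,-0.02,0.015,-0.497,0],
    [0.3,-0.02,0.015,-0.497,0],
  ],
)

```text
time_s: 14.2
position: [0.3558, 0.2854, 0.0124]
tcp_rot: [[0.899, 0.439, 0.001], [0.439, -0.899, 0.001], [0.001, 0.0, -1.0]]
force: [0.2, -0.0, 0.5]
opening: 0.652
grasp_force: 0.0
```

Call:
step_arm(
  targets=[
    [0.3,0,-0.004,-0.008,0],
    [-1,0,-0.004,-0.008,0],
    [-1,0,-0.004,-0.008,0],
    [-1,0,-0.004,-0.008,0],
    [-1,0,-0.004,-0.008,0],
    [-1,0,-0.004,-0.008,0],
    [-1,0,-0.004,-0.008,0],
  ],
)

```text
time_s: 14.9
position: [0.355, 0.2845, 0.0099]
tcp_rot: [[0.898, 0.439, 0.0], [0.439, -0.898, 0.0], [0.0, 0.0, -1.0]]
force: [-1.2, -0.4, 2.5]
opening: 0.321
grasp_force: 30.0
```

Call:
step_arm(
  targets=[
    [-1,0,0,0.12,0],
    [-1,0,0,0.3,0],
    [-1,0,0,0.44,0],
    [-1,0.18,-0.01,0.44,0],
    [-1,0.36,-0.02,0.44,0],
    [-1,0.54,-0.03,0.44,0],
    [-1,0.72,-0.05,0.44,0],
    [-1,0.88,-0.06,0.44,0],
    [-1,0.98,-0.063,0.44,0],
    [-1,0.98,-0.063,0.44,0],
    [-1,0.98,-0.063,0.44,0],
  ],
)

```text
time_s: 16.0
position: [0.599, 0.2683, 0.1189]
tcp_rot: [[0.899, 0.439, -0.003], [0.439, -0.899, -0.0], [-0.003, -0.001, -1.0]]
force: [-1.0, -0.2, -0.3]
opening: 0.325
grasp_force: 30.0
```

```bash
python3 cap.py w7 wrist|head -1; sed -i 's/st=(.6187,.265,/st=(.6213,.2691,/' h.py; python3 mw.py w7
```

```text
16.05 [0.598  0.2685 0.1189] yaw y-axis [ 0.4394 -0.8983] q6 78.34973410758435 open 0.31816643314555065
st [0.6209 0.2718] R 21.2 mad 0.04 90
pm [ 79.1 197.7] [0.5222 0.4289] D 54.0
```

View pics/w7.png

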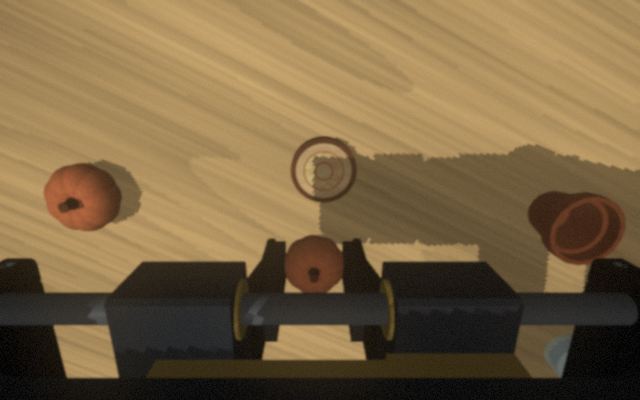

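The slice is at (324,169), the held tiny pumpkin at (315,265), medium at (82,197) and the pot at (577,228). The wrist and top views differ by 2.7 mm in y here, so I'll use the held pumpkin to check the wrist camera's bias.

Run:
```python
from h import *
R=np.array([[.899,.438],[.438,-.899]])
for n,T,w,zc,hw in(("w7",(.598,.2685,.1189),.0099,.0085,35),("w5",(.592,-.2559,.1206),.0111,.012,45),("w3",(.4365,-.1038,.0804),.0108,.019,75)):
    W=dict(np.load(n+".npz"));P=np.array([T[0],T[1],T[2]-w+zc]);p=pix(W,P)
    h,s,v=np.moveaxis(masks(W),2,0);y=int(p[1])-6
    print(n,p.round(1),W["pose"][:3,3].round(4),end=" ")
    for y in(255,262,270,278):
        xs=[x for x in range(int(p[0])-hw,int(p[0])+hw) if (h[y,x]<13)&(s[y,x]>100)&(v[y,x]>40)]
        print(y,(min(xs)+max(xs))/2,max(xs)-min(xs),end="; ")
    print()
W=dict(np.load("w7.npz"));X=np.array([.6209,.2718]);print("slice rel TCP tool",((X-[.598,.2685])@R).round(4),"top:",((np.array([.6213,.2691])-[.598,.2685])@R).round(4))
```

```text
w7 [313.5 266.7] [0.6744 0.3055 0.2728] 255 314.0 56; 262 314.0 60; 270 313.5 59; 278 314.5 51; 
w5 [314.7 267.5] [ 0.6672 -0.2191  0.2744] 255 314.0 80; 262 313.5 83; 270 314.5 83; 278 313.5 83; 
w3 [315.2 275.6] [ 0.5116 -0.0664  0.2345] 255 313.0 140; 262 313.5 141; 270 313.0 144; 278 313.5 145; 
slice rel TCP tool [0.022  0.0071] top: [0.0212 0.0097]
```

The wrist camera agrees with the held pumpkin to better than 0.5 mm along the jaw axis, so I'll trust it. I'll go over the slice part way down and look again.

Call:
step_arm(
  targets=[
    [-1,0.09,0.01,-0.1,0],
    [-1,0.09,0.01,-0.2,0],
    [-1,0.09,0.01,-0.2,0],
    [-1,0.09,0.01,-0.2,0],
    [-1,0.09,0.01,-0.2,0],
  ],
)

```text
time_s: 16.55
position: [0.6222, 0.2716, 0.0711]
tcp_rot: [[0.898, 0.44, 0.001], [0.44, -0.898, 0.0], [0.001, 0.0, -1.0]]
force: [0.2, -0.1, 0.5]
opening: 0.32
grasp_force: 30.0
```

```bash
python3 cap.py w8 wrist|head -1; python3 mw.py w8; python3 mw.py w7,w8|grep tri
```

```text
16.6 [0.6226 0.2717 0.0714] yaw y-axis [ 0.4398 -0.8981] q6 78.0733775452054 open 0.3234883246165285
st [0.6197 0.2708] R 22.2 mad 1.21 90
pm [ 34.6 250.8] [0.5256 0.4258] D 53.9
tri pm [ 0.5125  0.4357 -0.0012] 1.27
tri st [0.6228 0.2727 0.0189] 0.37
```

Call:
step_arm(
  targets=[
    [-1,-0.004,-0.002,-0.08,0],
    [-1,-0.004,-0.002,-0.15,0],
    [-1,-0.004,-0.002,-0.185,0],
    [-1,-0.004,-0.002,-0.194,0],
    [-1,-0.004,-0.002,-0.194,0],
    [-1,-0.004,-0.002,-0.194,0],
  ],
)

```text
time_s: 17.2
position: [0.6221, 0.2709, 0.0218]
tcp_rot: [[0.898, 0.439, 0.001], [0.439, -0.898, 0.0], [0.001, 0.0, -1.0]]
force: [0.2, -0.2, -0.8]
opening: 0.32
grasp_force: 30.0
```

Call:
step_arm(
  targets=[
    [-1,-0.005,0,-0.003,0],
    [-1,-0.005,0,-0.006,0],
    [-1,-0.005,0,-0.007,0],
    [-1,-0.005,0,-0.007,0],
  ],
)

```text
time_s: 17.6
position: [0.6204, 0.2708, 0.02]
tcp_rot: [[0.898, 0.439, 0.0], [0.439, -0.898, 0.0], [0.0, 0.0, -1.0]]
force: [-1.6, 0.4, 3.3]
opening: 0.321
grasp_force: 30.0
```

Call:
step_arm(
  targets=[
    [1,0,0,0,0],
    [1,0,0,0,0],
    [1,0,0,0,0],
    [1,0,0,0,0],
    [1,0,0,0.1,0],
    [1,0,0,0.3,0],
    [1,0,0,0.48,0],
    [1,-0.08,0.14,0.52,0],
    [1,-0.18,0.3,0.52,0],
    [1,-0.28,0.46,0.52,0],
    [1,-0.38,0.62,0.52,0],
    [1,-0.38,0.62,0.52,0],
    [1,-0.38,0.62,0.52,0],
    [1,-0.38,0.62,0.52,0],
  ],
)

```text
time_s: 19.0
position: [0.5257, 0.425, 0.1494]
tcp_rot: [[0.899, 0.439, 0.0], [0.439, -0.899, -0.001], [-0.0, 0.001, -1.0]]
force: [0.3, 0.2, -0.2]
opening: 1.001
grasp_force: 0.0
```

```bash
python3 cap.py w9 wrist|head -1; python3 mw.py w9; python3 mw.py w7,w9|grep tri;python3 cap.py top3 top>/dev/null
python3 - <<'E'
from h import *
W=dict(np.load("w9.npz"));T=dict(np.load("top3.npz"))
for c,w in((T,15),(W,40)):
    p=pix(c,(.6204,.2708,.0185));print(p)
    try: print("pt",onz(c,pumpkin(c,(.6204,.2708),.0185,w)[0],.0185))
    except ValueError: print("unseen")
E
```

```text
19.05 [0.5261 0.4246 0.1494] yaw y-axis [ 0.438 -0.899] q6 93.50265329161702 open 1.0015592517746863
st [0.6212 0.2715] R 21.3 mad 0.18 90
[212.91611955 158.08969052]
pt [0.62077867 0.27005044 0.0185    ]
[535.40208809 169.42764408]
pt [0.62061714 0.27014391 0.0185    ]Traceback (most recent call last):
  File "mw.py", line 10, in <module>
    cc,k=pumpkin(c,(x,y),z,55);P=np.array([onz(c,q[0],z)[:2] for q in k]);print(n,cc.round(1),onz(c,cc,z)[:2].round(4),"D",round(cv2.minEnclosingCircle(P.astype(np.float32))[1]*2e3,1))
         ~~~~~~~^^^^^^^^^^^^^^
  File "h.py", line 50, in pumpkin
    p=pix(c,[*xy,z]);k=blob(c,p,"clay",w);return centre(k),k
                       ~~~~^^^^^^^^^^^^^^
  File "h.py", line 26, in blob
    k=min(cs,key=lambda k:np.hypot(*(np.array(cv2.minEnclosingCircle(k)[0])+[x0,y0]-seed))-0.3*len(k)**.5)
ValueError: min() iterable argument is empty
Traceback (most recent call last):
  File "mw.py", line 10, in <module>
    cc,k=pumpkin(c,(x,y),z,55);P=np.array([onz(c,q[0],z)[:2] for q in k]);print(n,cc.round(1),onz(c,cc,z)[:2].round(4),"D",round(cv2.minEnclosingCircle(P.astype(np.float32))[1]*2e3,1))
         ~~~~~~~^^^^^^^^^^^^^^
  File "h.py", line 50, in pumpkin
    p=pix(c,[*xy,z]);k=blob(c,p,"clay",w);return centre(k),k
                       ~~~~^^^^^^^^^^^^^^
  File "h.py", line 26, in blob
    k=min(cs,key=lambda k:np.hypot(*(np.array(cv2.minEnclosingCircle(k)[0])+[x0,y0]-seed))-0.3*len(k)**.5)
ValueError: min() iterable argument is empty
```

View pics/w9.png

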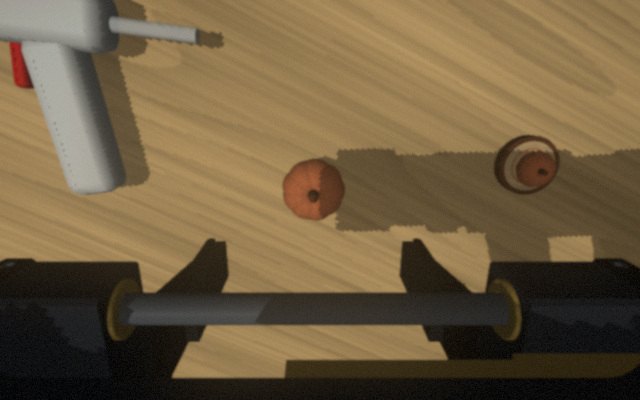

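Tiny stands inside its slice at (536,170), and both views put it within about 1.5 mm of centre. Medium is at (313,189), and the glue gun is well clear.

Run:
```python
from h import *
W=dict(np.load("w9.npz"));W7=dict(np.load("w7.npz"))
a=pumpkin(W,(.5255,.425),.015,55)[0];b=pumpkin(W7,(.5255,.425),.015,55)[0]
print(a,onz(W,a,.015),onz(W7,b,.015),tri(W,a,W7,b))
```

```text
[312.68543257 189.6764631 ] [0.52442209 0.42583545 0.015     ] [0.52221689 0.42889783 0.015     ] (array([0.52562843, 0.4263986 , 0.02037748]), np.float64(0.0003314093402635411))
```

Call:
step_arm(
  targets=[
    [1,-0.004,0.004,-0.15,0],
    [1,-0.004,0.004,-0.3,0],
    [1,-0.004,0.004,-0.42,0],
    [1,-0.004,0.004,-0.51,0],
    [1,-0.004,0.004,-0.545,0],
    [1,-0.004,0.004,-0.545,0],
    [1,-0.004,0.004,-0.545,0],
  ],
)

```text
time_s: 19.8
position: [0.5255, 0.4266, 0.0143]
tcp_rot: [[0.899, 0.438, 0.002], [0.438, -0.899, 0.001], [0.002, -0.0, -1.0]]
force: [0.0, -1.1, -0.3]
opening: 1.002
grasp_force: 0.0
```

Call:
step_arm(
  targets=[
    [1,-0.003,-0.003,-0.006,0],
    [-1,-0.003,-0.003,-0.006,0],
    [-1,-0.003,-0.003,-0.006,0],
    [-1,-0.003,-0.003,-0.006,0],
    [-1,-0.003,-0.003,-0.006,0],
    [-1,-0.003,-0.003,-0.006,0],
    [-1,-0.003,-0.003,-0.006,0],
  ],
)

```text
time_s: 20.5
position: [0.5235, 0.4259, 0.0119]
tcp_rot: [[0.898, 0.439, 0.0], [0.439, -0.898, -0.0], [0.0, 0.0, -1.0]]
force: [-0.1, -0.4, 0.9]
opening: 0.59
grasp_force: 30.0
```

Call:
step_arm(
  targets=[
    [-1,0,0,0.12,0],
    [-1,0,0,0.3,0],
    [-1,0,0,0.48,0],
    [-1,0,-0.18,0.5,0],
    [-1,0,-0.36,0.5,0],
    [-1,0,-0.54,0.5,0],
    [-1,0,-0.72,0.5,0],
    [-1,0,-0.9,0.5,0],
    [-1,0,-1,0.5,0],
  ],
)

```text
time_s: 21.4
position: [0.5228, 0.1729, 0.1367]
tcp_rot: [[0.899, 0.437, -0.001], [0.437, -0.899, -0.001], [-0.001, 0.0, -1.0]]
force: [0.8, -0.4, -1.3]
opening: 0.588
grasp_force: 30.0
```

Call:
step_arm(
  targets=[
    [-1,0,-0.18,0,0],
    [-1,0,-0.36,0,0],
    [-1,0,-0.54,0,0],
    [-1,0,-0.72,0,0],
    [-1,0,-0.9,0,0],
    [-1,0,-1,0,0],
  ],
)

```text
time_s: 22.0
position: [0.5237, -0.0775, 0.1368]
tcp_rot: [[0.9, 0.437, 0.001], [0.437, -0.9, -0.001], [0.0, 0.001, -1.0]]
force: [0.3, 0.6, -1.2]
opening: 0.588
grasp_force: 30.0
```

Call:
step_arm(
  targets=[
    [-1,0,-0.18,0,0],
    [-1,0,-0.36,0,0],
    [-1,0,-0.54,0,0],
    [-1,0,-0.72,0,0],
    [-1,0,-0.9,0,0],
    [-1,0,-1,0,0],
  ],
)

```text
time_s: 22.6
position: [0.5235, -0.3283, 0.1368]
tcp_rot: [[0.9, 0.437, 0.001], [0.437, -0.9, -0.002], [0.0, 0.003, -1.0]]
force: [0.4, 0.4, -1.7]
opening: 0.588
grasp_force: 30.0
```

Call:
step_arm(
  targets=[
    [-1,-0.013,-0.18,0,0],
    [-1,-0.013,-0.36,-0.1,0],
    [-1,-0.013,-0.36,-0.1,0],
    [-1,-0.013,-0.36,-0.1,0],
    [-1,-0.013,-0.36,-0.1,0],
    [-1,-0.013,-0.36,-0.1,0],
  ],
)

```text
time_s: 23.2
position: [0.5206, -0.4125, 0.1124]
tcp_rot: [[0.898, 0.441, -0.0], [0.441, -0.898, 0.0], [0.0, -0.0, -1.0]]
force: [0.1, 0.3, -0.7]
opening: 0.592
grasp_force: 30.0
```

```bash
python3 cap.py w10 wrist|head -1
python3 - <<'E'
from h import *
print(slicefit(dict(np.load("w10.npz")),(.5211,-.418),.041))
E
```

```text
23.25 [ 0.5207 -0.4126  0.1125] yaw y-axis [ 0.4408 -0.8976] q6 15.820916684386479 open 0.5833335294028412
(array([ 0.5210485 , -0.41832293]), np.float64(0.03722624083840244), np.float64(0.00013228403255232182), 90)
```

View pics/w10.png

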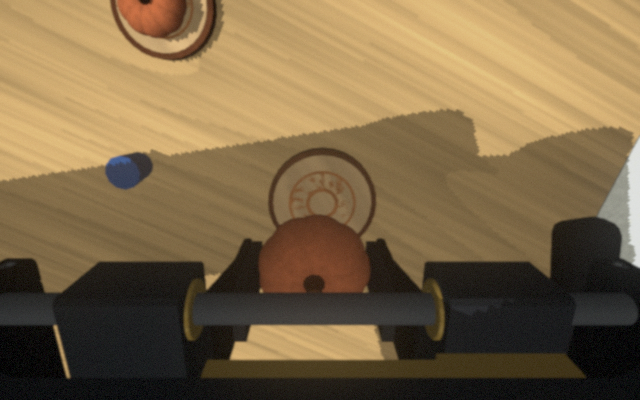

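Medium is held over its slice, whose centre is at (322,203). The fit gives (0.5210,-0.4183), the same as before. The black tool on the right is clear of the gripper body.

Call:
step_arm(
  targets=[
    [-1,-0.001,-0.023,-0.1,0],
    [-1,-0.001,-0.023,-0.2,0],
    [-1,-0.001,-0.023,-0.3,0],
    [-1,-0.001,-0.023,-0.34,0],
    [-1,-0.001,-0.023,-0.35,0],
    [-1,-0.001,-0.023,-0.35,0],
    [-1,-0.001,-0.023,-0.35,0],
  ],
)

```text
time_s: 23.95
position: [0.5209, -0.4205, 0.0258]
tcp_rot: [[0.898, 0.44, 0.002], [0.44, -0.898, -0.002], [0.001, 0.003, -1.0]]
force: [-0.0, -0.5, 0.3]
opening: 0.589
grasp_force: 30.0
```

Call:
step_arm(
  targets=[
    [-1,-0.002,0.008,-0.006,0],
    [-1,-0.002,0.008,-0.01,0],
    [-1,-0.002,0.008,-0.013,0],
    [-1,-0.002,0.008,-0.013,0],
  ],
)

```text
time_s: 24.35
position: [0.5196, -0.4179, 0.0219]
tcp_rot: [[0.898, 0.439, 0.0], [0.439, -0.898, -0.0], [0.0, 0.0, -1.0]]
force: [-1.0, 0.3, 3.7]
opening: 0.59
grasp_force: 30.0
```

Call:
step_arm(
  targets=[
    [1,0,0,0,0],
    [1,0,0,0,0],
    [1,0,0,0,0],
    [1,0,0,0,0],
    [1,0,0,0.1,0],
    [1,0,0,0.3,0],
    [1,0,0,0.5,0],
    [1,-0.15,-0.1,0.6,0],
    [1,-0.3,-0.2,0.7,0],
    [1,-0.45,-0.3,0.8,0],
    [1,-0.45,-0.3,0.8,0],
    [1,-0.45,-0.3,0.8,0],
  ],
)

```text
time_s: 25.55
position: [0.4061, -0.4941, 0.222]
tcp_rot: [[0.9, 0.437, 0.001], [0.437, -0.9, -0.002], [0.0, 0.002, -1.0]]
force: [0.2, 0.2, 0.5]
opening: 0.997
grasp_force: 0.0
```

```bash
python3 cap.py top4 top|head -1;python3 cap.py scene4 scene|head -1; python3 cap.py w11 wrist|head -1
python3 - <<'E'
from h import *
T=dict(np.load("top4.npz"));S=dict(np.load("scene4.npz"));T0=dict(np.load("top0.npz"))
for n,x,y,z,w in(("pt",.6206,.270,.0185,15),("ps",.595,-.266,.022,20),("pm",.52,-.418,.025,25),("pl",.437,-.103,.029,25),("mush",.6764,-.1007,.0232,20),("pot",.6727,.0924,.0282,22)):
    try:
        a,b=pumpkin(T,(x,y),z,w)[0],pumpkin(S,(x,y),z,w)[0];print(n,onz(T,a,z)[:2].round(4),tri(T,a,S,b)[0].round(4), "before" if n in("mush","pot") else "", pumpkin(T0,(x,y),z,w)[0]-a if n in("mush","pot") else "")
    except ValueError as e: print(n,"unseen")
cv2.imwrite("pics/fin.png",np.vstack([T["color"][100:320,120:520],S["color"][130:290,120:520]])[:,:,::-1])
E
```

```text
25.6 [ 0.4067 -0.4926  0.2208] yaw y-axis [ 0.4381 -0.8989] q6 3.518017501274529 open 0.9996386313595151
25.65 [ 0.4072 -0.4918  0.2201] yaw y-axis [ 0.4394 -0.8983] q6 3.513609284983668 open 1.0022100417356758
25.7 [ 0.4075 -0.4913  0.2197] yaw y-axis [ 0.4402 -0.8979] q6 3.509580662880672 open 0.9973316336019171
pt [0.6214 0.2698] [0.6215 0.2708 0.0175]  
ps [ 0.595 -0.266] [ 0.5953 -0.2661  0.0202]  
pm [ 0.52   -0.4177] [ 0.52   -0.4177  0.0244]  
pl [ 0.4369 -0.104 ] [ 0.4367 -0.1032  0.0279]  
mush [ 0.6769 -0.1019] [ 0.6765 -0.1007  0.0231] before [0.02357349 0.00593944]
pot [0.6728 0.0911] [0.6725 0.0922 0.028 ] before [-0.13419133 -0.07104156]
```

View pics/fin.png

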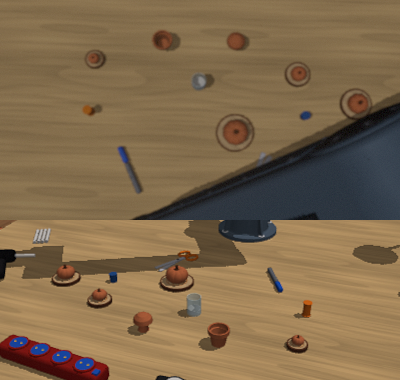

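Both views show all four pumpkins upright on their matching slices, each within about 1.5 mm of centre. The mushroom and pot haven't moved, and the gripper is clear.

```bash
python3 -c "
from rig import *
print(hand_in())"
```

```text
the job is handed in; nothing more can be done
None
```

Job handed in at about 26 s: all four pumpkins stand upright on their matching slices, each measured within about 1.5 mm of centre, and the mushroom and pot did not move.

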